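Knock the glass blanks out of the polishing carrier

ROBOT

A 6-joint arm with a two-finger parallel gripper is mounted at the origin on the work surface. World frame = base frame: x ahead of the robot, y to its left, z up, the work surface at z = 0. Lengths are in m, angles in rad, forces in N, time in s.
With the tool pointing down it reaches from about 0.275 to 0.75 m from the base axis. Payload 10.2 kg.
Tool frame: the origin (TCP) lies at the centre of the arm's flange, where the gripper is bolted on; the fingertips stand 166 mm ahead of it and the grasp point (between the pads) lies 147 mm ahead of it (robot.grip_depth is the z of the grasp point in the tool frame, in m); z points along the fingers, y is the direction in which the jaws open and shut (so a half turn about z gives the same grasp; the last joint's range is limited). The gripper opens to 88 mm and grips with 3 to 60 N. Pads are 18 mm wide; open, the fingers measure 123 mm over their backs; the gripper's body (75 mm by 187 mm) begins 45 mm behind the grasp point.
Start: joints at [0.977, 0.313, 1.498, -0, 1.331, -0.223], TCP at [0.19, 0.489, 0.405] pointing down, gripper open.
Joint ranges: [-2.94, 2.94], [-0.97, 2.17], [0.19, 2.56], [-1.23, 4.37], [0.02, 3.11], [-2.88, 2.88]. Speed limits (rad/s): [2.39, 2.39, 3.01, 3.14, 3.14, 3.14].

INTERFACE

Orientations are given as a unit quaternion [x, y, z, w].
In Python, from station import robot gives the robot as it stands. Calls block until the motion is done:
- robot.move_pose(position, orientation): joint-space move of the TCP to a pose.
- robot.move_linear(position, vel=0.15, frame=None, until_force=None): straight line of the TCP; frame=None keeps the orientation; vel is the mean speed in m/s. With until_force (N) it stops when the force on the tool has changed by that much, and returns True; else False.
- robot.move_joints(angles): joint-space move.
- robot.command_gripper(opening, newtons=None): finger opening in m; newtons is the grip in N (None keeps the last); returns when the fingers have stopped.
- robot.hold(seconds).
- robot.ik(position, orientation): joint angles nearest the present ones, or None.
- robot.sense(): the state.
- robot.grab_frame(name): name is "side" or "top" or "wrist"; returns a dict with "img" (400x640x3 uint8, red, green, blue), "depth" (400x640 float32, m along the optical axis (not along the pixel's ray), 0 where there is no reading), "fovy" (degrees; the focal length in pixels is half the picture's height over the tangent of half this angle, whatever the lens; pixels are square), "cx", "cy" (the principal point, pixels), "k1" (the pictures are not rectified: a ray, as slopes to the right and down, at radius r is drawn at 1 + k1 r^2 times it, then the intrinsics apply), "eye" and "orientation" of the camera in the world; the wrist camera has in their place "mount" (4x4, takes a point from camera to tool coordinates, whose origin is the TCP and whose axes are the flange's). Camera axes: x right, y down, z forward; pixel columns grow to the right and rows downward; lengths in m; the calibration is good to about 2 mm. A picture is of the moment at which its call begins: read the wrist's pose just before it.
A pose or a line that the arm cannot do raises robot.Unreachable and nothing moves.
- robot.hand_in(): hands the job in, once; it reports no verdict.
Trained networks look in the newest picture that a camera, given by its name, has taken for a name from the list of things; names that differ only in an ending like _2 or _b are one class to them, and where a whole thing is asked for, a point or a joint stands for the part that bears it (a point fixed in the world has none). Each returns a list of dicts, best first, with "score" (0 to 1); they miss things now and then, are a little off and sometimes report something else, mostly with a low value. They report only what shows in the picture. A call takes as long as a camera call. They do not tell look-alikes from the thing itself.
- robot.regions_of(camera, label): "region" (400x640 bool, what is visible of it) and "uv" ([column, row] in pixels, amid what is visible of it).
The state is a dict: "t": time; "joints": joint angles; "dq": joint speeds; "effort": joint torques, N m; "tool_pos": TCP position; "ee_rot": TCP orientation; "ft_force": force on the tool from outside, world axes, zero at the start; "torque": the same for the moment, N m; "grip_width": finger opening in m.
Only numpy, scipy, OpenCV 4.12 (cv2) and the standard library are available. Lean on these libraries where they do the work, as an engineer would, in place of code of your own. Each camera call takes 0.05 s, during which the arm holds its last target. There are 200 camera calls.

TASK

Pump the clamp's trigger until its jaw grips the wooden carrier tight against the end stop, swing the knockout lever all the way down so that the blue glass blanks stand up out of their pockets, and lay every blank in the felt-lined tray, flat and side by side. Then lift the knockout lever right back up, press the red release paddle down, slide the jaw all the way back home, and put the empty carrier flat in the blue wash tray. Leave the other things on the bench where they are.

Things in the scene. Friction and masses are not known exactly. Their poses are not given: they have to be found in the camera images.
- stand: Green steel knockout stand, fixed. Origin on the bench under the centre of the carrier when clamped home. Its y is the clamp axis: end stop (face y = -120 mm, top 110 mm high) at -y, orange clamp head at +y (y 228 to 331 mm, 40 mm wide, top 121 mm high), on it a black fixed grip at y 288 to 316 mm, up to 188 mm high. Rails carry the carrier 65 mm above the bench. All heights are above the bench.
- jaw (a joint): Clamp jaw (m): 0 home (open), grows towards the end stop, at most 0.062. Jaw plate 80 mm wide, top 109 mm high, with a rubber pad whose face lies at stand y = 164 mm with the jaw home, on a notched bar through the head. It drags with 4 N; a pawl stops it going back until the release paddle is down.
- pad (a joint): How far the jaw's sprung rubber pad is pressed in (m): 0 free, 0.014 at its stop, 2 N per mm. 5 mm or more with the trigger let go means tight.
- jaw_post (a point): Middle of the upright steel post on the jaw, 16 mm in diameter, from 108 to 145 mm high, for sliding the jaw by hand. With the jaw home it stands at stand y = 182 mm.
- trigger (a joint): Pump trigger (rad): 0 at rest, 0.60 fully squeezed; sprung, it returns when let go. A full squeeze moves the jaw about 10 mm, which then holds at steps of 5 mm. Squeezing takes 3 to 8 N, up to 20 N when the jaw is tight, and then it stops short. Let it come right back before the next squeeze.
- trigger_top (a point): Point on the trigger's front face (towards the jaw), 60 mm above its pivot (stand y = 250 mm, 118 mm high). The trigger is a black bar 22 mm wide, 13 mm thick, standing out of the head up to 191 mm high, leaning 0.2 rad towards the jaw at rest. It is squeezed towards stand +y, to the fixed grip behind it; this point travels about 35 mm.
- release (a joint): Angle of the red release paddle (rad): 0 up (pawl engaged), 0.32 pressed right down (jaw free to slide back; it is free from about 0.2). It is stiff (about 4 N) and stays where it is put.
- paddle_top (a point): Centre of the top of the red release paddle behind the fixed grip, 34 by 46 mm, facing up. It goes down about 15 mm.
- knockout (a joint): Knockout lever (rad): 0 raised, 0.50 fully down. Going down it lifts four flat-headed rods through the slots under the pockets, 27 mm at full swing. Stiff (7 to 10 N at the grip), it stays where it is put. If the carrier is not hard against the end stop the rods miss the slots and push the carrier up.
- knockout_grip (a point): Centre of the knockout lever's red cross grip, a bar 62 mm long and 18 mm in diameter lying along the stand's x, on the robot's side of the stand (stand x = -105 mm). It swings in an arc of radius 130 mm about a pivot at stand y = 20 mm, 45 mm high, on the pivot's stand -y side: 113 mm high when raised, 51 mm high when down.
- carrier_center (a point): Centre of the wooden carrier, 86 (x) by 240 (y, long) by 34 mm, about 0.4 kg empty. Four open pockets 66 (x) by 36 (y) mm, 28 mm deep, at y = -90, -30, 30, 90 mm, with 24 mm webs between and a 26 mm wide slot in each floor. The middle web can be pinched from above, a finger in the pocket on each side, once those are empty and the rods down.
- blank0_center (a point): Centre of a blue glass blank, 64 (x) by 34 (y) by 26 (z) mm, 0.13 kg, in the carrier's pocket at carrier y = -90 mm at the start, its top 2 mm below the rim, 1 mm play all round; knocked out it stands 18 mm above the rim, flat on its rod. May be absent: then that pocket is empty.
- blank1_center (a point): Centre of a blue glass blank, 64 (x) by 34 (y) by 26 (z) mm, 0.13 kg, in the carrier's pocket at carrier y = -30 mm at the start, its top 2 mm below the rim, 1 mm play all round; knocked out it stands 18 mm above the rim, flat on its rod. May be absent: then that pocket is empty.
- blank2_center (a point): Centre of a blue glass blank, 64 (x) by 34 (y) by 26 (z) mm, 0.13 kg, in the carrier's pocket at carrier y = 30 mm at the start, its top 2 mm below the rim, 1 mm play all round; knocked out it stands 18 mm above the rim, flat on its rod. May be absent: then that pocket is empty.
- blank3_center (a point): Centre of a blue glass blank, 64 (x) by 34 (y) by 26 (z) mm, 0.13 kg, in the carrier's pocket at carrier y = 90 mm at the start, its top 2 mm below the rim, 1 mm play all round; knocked out it stands 18 mm above the rim, flat on its rod. May be absent: then that pocket is empty.
- felt_tray: Loose wooden tray with a grey felt floor, 112 (x) by 236 (y) mm outside, 22 mm high, walls 5 mm, 0.6 kg. Origin under its centre; inner floor 5 mm above. Blanks go in flat with their long side along the tray's x, side by side along y.
- wash_tray: Blue plastic wash tray, fixed, 330 (x) by 170 (y) mm outside, 45 mm high, walls 5 mm. Origin under its centre; inner floor 5 mm above. The carrier goes in with its long axis along the tray's x.
- tumbler_blue: Bystander: blue glass tumbler, 76 mm across, 95 mm high. Origin under its centre.
- tumbler_green: Bystander: green glass tumbler, 72 mm across, 85 mm high. Origin under its centre.
- wash_bottle: Bystander: white bottle with blue cap, 62 mm across, 150 mm high. Origin under its centre.
- slurry_jar: Bystander: reddish jar with white lid, 76 mm across, 90 mm high. Origin under its centre.
- dressing_stone: Bystander: grey dressing stone, 50 by 150 by 26 mm. Origin under its centre.
- wood_chock: Bystander: wooden chock, 90 by 55 by 45 mm. Origin under its centre.
Not all that is in view belongs to the job. What is shaped like the part that bears blank1_center but grey or pink is not meant.

How it is judged:
By the outcome, as a careful person would: the job done as asked, in the order asked, and still so for the second after the job is handed in, with the robot touching nothing.
Of blank0, blank1, blank2, blank3 only 2 to 3 are there at a start; the rules pass over those that are not, and their reading is None.
At some moment in a run one of felt_tray may be knocked a few centimetres aside while the robot is not near it.
Once in a run the grip may slacken for a moment while it holds something.
It also fails if it takes over 210 s, if anything falls off the work surface, if the arm or the gripper's body presses on something with over 40 N, if the wrist force passes 120 N, or if a joint passes its speed limit or range.

## Working session

There is one attempt and no reset: what is moved stays moved. The work goes in short steps, each a Python script; the robot and the scene stay as the last script left them, time stands still between calls to the robot, and variables do not carry over. Pictures are saved under pics/ and viewed, on a budget of 14 in all, crops included, one or two more only if the job needs it, and the job is handed in when it is done.

```bash
ls; mkdir -p pics; cat > h.py <<'E'
import numpy as np, cv2
from scipy.spatial.transform import Rotation as R
from station import robot
def save(n,img): cv2.imwrite('pics/'+n,img[:,:,::-1])
def cam(name):
    s=robot.sense(); f=robot.grab_frame(name)
    if 'mount' in f:
        T=np.eye(4);T[:3,:3]=R.from_quat(s['ee_rot']).as_matrix();T[:3,3]=s['tool_pos'];f['T']=T@np.array(f['mount'])
    else:
        T=np.eye(4);o=np.array(f['orientation'])
        T[:3,:3]=o if o.shape==(3,3) else R.from_quat(o).as_matrix();T[:3,3]=f['eye'];f['T']=T
    h=f['img'].shape[0]; F=h/2/np.tan(np.radians(f['fovy'])/2)
    f['K']=np.array([[F,0,f['cx']],[0,F,f['cy']],[0,0,1]]);f['D']=np.array([f['k1'],0,0,0.])
    return f
def cloud(f):
    h,w=f['depth'].shape
    u,v=np.meshgrid(np.arange(w),np.arange(h))
    p=cv2.undistortPoints(np.stack([u,v],-1).reshape(-1,1,2).astype(float),f['K'],f['D']).reshape(h,w,2)
    d=f['depth'][...,None]
    P=np.concatenate([p*d,d],-1)@f['T'][:3,:3].T+f['T'][:3,3]
    P[f['depth']<=0]=np.nan
    return P
def ray_z(f,uv,z):
    p=cv2.undistortPoints(np.array(uv,float).reshape(-1,1,2),f['K'],f['D']).reshape(-1,2)
    d=np.c_[p,np.ones(len(p))]@f['T'][:3,:3].T; o=f['T'][:3,3]
    return o+d*((z-o[2])/d[:,2])[:,None]
def proj(f,P):
    Ti=np.linalg.inv(f['T'])
    return cv2.projectPoints(np.array(P,float).reshape(-1,1,3),cv2.Rodrigues(Ti[:3,:3])[0],Ti[:3,3],f['K'],f['D'])[0].reshape(-1,2)
E
python3 - <<'E'
from h import *
for n in ('top','side'):
    f=cam(n); save(n+'0.png',f['img']); P=cloud(f); np.savez(n+'0.npz',P=P,img=f['img'])
    print(n,f['T'].round(3).tolist(),f['fovy'],f['k1'])
    for l in ['stand','jaw_post','trigger_top','paddle_top','knockout_grip','carrier_center','blank1_center','felt_tray','wash_tray']:
        for r in robot.regions_of(n,l)[:5]:
            m=r['region']; q=P[m]; q=q[~np.isnan(q[:,0])]
            print(l,round(r['score'],2),np.round(r['uv']),m.sum(),np.nanmedian(q,0).round(3) if len(q) else None, np.percentile(q,[2,98],axis=0).round(3).tolist() if len(q) else '')
E
```

```text
pics
top [[-0.018, -0.994, 0.104, 0.407], [-1.0, 0.019, 0.008, 0.003], [-0.01, -0.104, -0.995, 1.192], [0.0, 0.0, 0.0, 1.0]] 55.980317804930266 0.009576500209364309
stand 0.58 [322. 185.] 3693 [0.551 0.032 0.071] [[0.43, -0.288, 0.009], [0.609, 0.241, 0.188]]
jaw_post 0.7 [311. 181.] 321 [0.566 0.049 0.096] [[0.527, 0.033, 0.013], [0.604, 0.206, 0.146]]
trigger_top 0.58 [318. 186.] 3787 [0.551 0.031 0.07 ] [[0.439, -0.286, 0.004], [0.612, 0.24, 0.188]]
trigger_top 0.37 [178. 170.] 593 [0.602 0.438 0.097] [[0.578, 0.421, -0.0], [0.655, 0.481, 0.152]]
paddle_top 0.69 [250. 175.] 176 [0.583 0.234 0.115] [[0.568, 0.212, 0.098], [0.601, 0.256, 0.12]]
paddle_top 0.51 [325. 238.] 823 [0.394 0.01  0.026] [[0.364, -0.06, -0.0], [0.425, 0.081, 0.03]]
knockout_grip 0.82 [394. 214.] 335 [ 0.472 -0.191  0.104] [[0.41, -0.216, -0.0], [0.49, -0.096, 0.123]]
knockout_grip 0.6 [321. 184.] 3668 [0.55  0.03  0.071] [[0.436, -0.288, 0.009], [0.608, 0.242, 0.188]]
carrier_center 0.93 [364. 182.] 1817 [ 0.551 -0.111  0.098] [[0.5, -0.227, 0.067], [0.598, 0.004, 0.103]]
carrier_center 0.17 [247. 175.] 203 
[... 1877 characters left out ...]
[277. 249.] 211 [ 0.368 -0.148  0.024] [[0.338, -0.168, 0.007], [0.396, -0.122, 0.029]]
blank1_center 0.8 [241. 355.] 316 [ 0.272 -0.48   0.024] [[0.254, -0.507, 0.005], [0.288, -0.447, 0.029]]
blank1_center 0.73 [259. 281.] 251 [ 0.302 -0.256  0.024] [[0.27, -0.277, 0.001], [0.333, -0.23, 0.029]]
blank1_center 0.65 [333. 232.] 137 [ 0.546 -0.144  0.096] [[0.517, -0.16, 0.094], [0.573, -0.129, 0.1]]
felt_tray 0.76 [289. 164.] 1187 [0.415 0.292 0.007] [[0.355, 0.176, 0.001], [0.473, 0.415, 0.024]]
wash_tray 0.64 [332. 336.] 7789 [ 0.517 -0.437  0.005] [[0.356, -0.535, 0.0], [0.677, -0.345, 0.046]]
wash_tray 0.35 [385. 183.] 552 [0.78  0.112 0.062] [[0.746, 0.089, -0.0], [0.829, 0.256, 0.096]]
```

```bash
python3 - <<'E'
from h import *
a=np.load('top0.npz')['img']; save('top0b.png',cv2.resize(a[110:330,130:560],None,fx=1.85,fy=1.85,interpolation=cv2.INTER_CUBIC))
E
```

```text
(no output)
```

View pics/top0b.png

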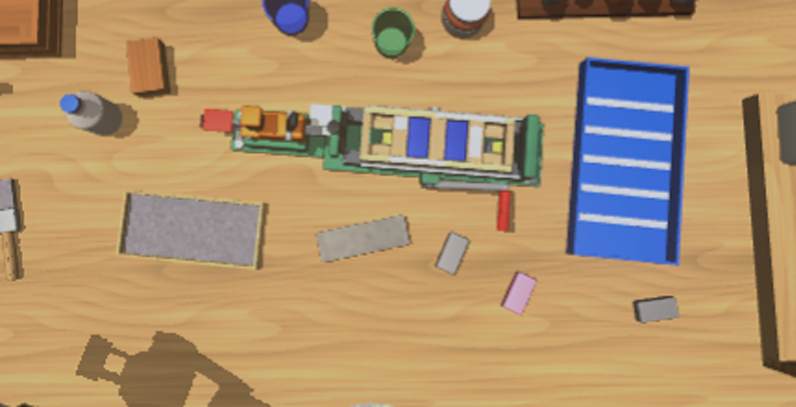

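View pics/side0.png

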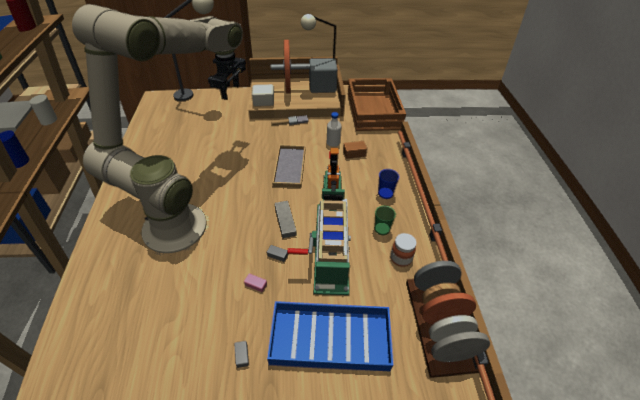

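Top crop: two blue blanks at top-pixels (356,185) and (377,186), in the two middle pockets; outer pockets show yellow rod heads. Grey (374,247), grey (485,277), and pink (410,268) blocks on the bench are look-alikes. I'll measure the stand from close by with the wrist camera.

```bash
python3 - <<'E'
from h import *
s=robot.sense(); print(s['t'],s['ee_rot'])
f=cam('wrist'); print(np.array(f['mount']).round(3).tolist(),f['fovy'],f['k1'])
q=R.from_matrix(np.array([[1,0,0],[0,-1,0],[0,0,-1]]).T)
for yaw in (0,90,-90):
  for x,y,z in [(.5,-.08,.5),(.5,.12,.5),(.45,-.08,.5)]:
    qq=(R.from_euler('z',yaw,degrees=True)*q).as_quat()
    j=robot.ik([x,y,z],qq); print(yaw,x,y,z,None if j is None else np.round(j,2))
# coarse stand fit from clouds
for n in ('top','side'):
    P=np.load(n+'0.npz')['P'].reshape(-1,3)
    P=P[(P[:,0]>.4)&(P[:,0]<.66)&(P[:,1]>-.34)&(P[:,1]<.3)]
    def c(lab,m): 
        q=P[m]; print(n,lab,len(q),q.mean(0).round(4) if len(q) else '',(q.min(0).round(3).tolist(),q.max(0).round(3).tolist()) if len(q) else '')
    z=P[:,2];y=P[:,1]
    c('endstop',(z>.106)&(z<.114)&(y<-.2)&(P[:,0]>.5))
    c('post',(z>.138)&(z<.15)&(y<.09))
    c('grip',(z>.18)&(z<.195)&(y>.13))
    c('trigtop',(z>.18)&(y>.07)&(y<.13))
    c('headtop',(z>.117)&(z<.125)&(y>.08))
    c('jawtop',(z>.105)&(z<.113)&(y>0)&(y<.08))
    c('knob',(z>.09)&(P[:,0]<.48))
E
```

```text
1.0 [ 1.84317028e-01  9.82866844e-01  1.20222016e-06 -1.88614196e-05]
[[-0.0, -0.963, -0.27, 0.069], [1.0, 0.0, -0.001, 0.001], [0.001, -0.27, 0.963, 0.02], [0.0, 0.0, 0.0, 1.0]] 58.14414642080819 -0.014067267211500227
0 0.5 -0.08 0.5 [-0.39  0.22  1.37 -0.    1.55  1.18]
0 0.5 0.12 0.5 [ 0.01  0.24  1.35 -0.    1.55  1.58]
0 0.45 -0.08 0.5 [-0.43  0.11  1.51 -0.    1.53  1.14]
90 0.5 -0.08 0.5 [-0.39  0.22  1.37 -0.    1.55 -0.39]
90 0.5 0.12 0.5 [ 0.01  0.24  1.35 -0.    1.55  0.01]
90 0.45 -0.08 0.5 [-0.43  0.11  1.51 -0.    1.53 -0.43]
-90 0.5 -0.08 0.5 [-0.39  0.22  1.37 -0.    1.55  2.75]
-90 0.5 0.12 0.5 None
-90 0.45 -0.08 0.5 [-0.43  0.11  1.51 -0.    1.53  2.71]
top endstop 182 [ 0.5411 -0.2577  0.1093] ([0.501, -0.27, 0.106], [0.583, -0.245, 0.114])
top post 41 [0.5658 0.0504 0.1442] ([0.558, 0.04, 0.14], [0.575, 0.06, 0.148])
top grip 120 [0.5769 0.1688 0.1867] ([0.562, 0.155, 0.18], [0.593, 0.185, 0.191])
top trigtop 37 [0.5699 0.106  0.1901] ([0.56, 0.1, 0.183], [0.579, 0.112, 0.196])
top headtop 263 [0.5729 0.1468 0.1203] ([0.55, 0.099, 0.117], [0.598, 0.253, 0.125])
top jawtop 87 [0.5648 0.0487 0.1086] ([0.527, 0.001, 0.105], [0.604, 0.057, 0.113])
top knob 216 [ 0.448  -0.2009  0.1143] ([0.405, -0.218, 0.09], [0.478, -0.158, 0.127])
side endstop 160 [ 0.5426 -0.263   0.1089] ([0.501, -0.276, 0.106], [0.584, -0.251, 0.113])
side post 24 [0.5662 0.0473 0.1438] ([0.557, 0.035, 0.139], [0.576, 0.058, 0.147])
side grip 53 [0.5776 0.1637 0.1869] ([0.563, 0.151, 0.181], [0.593, 0.179, 0.195])
side trigtop 29 [0.5712 0.1009 0.1884] ([0.561, 0.095, 0.181], [0.582, 0.11, 0.196])
side headtop 88 [0.5716 0.121  0.1204] ([0.551, 0.094, 0.117], [0.595, 0.163, 0.125])
side jawtop 64 [0.567  0.0445 0.1084] ([0.528, 0.034, 0.105], [0.605, 0.054, 0.113])
side knob 161 [ 0.4425 -0.2114  0.1152] ([0.403, -0.224, 0.093], [0.48, -0.172, 0.125])
```

```bash
cat >> h.py <<'E'
DOWN=R.from_matrix(np.array([[1,0,0],[0,-1,0],[0,0,-1.]]))
def ori(yaw): return (R.from_euler('z',yaw)*DOWN).as_quat()
E
python3 - <<'E'
from h import *
robot.move_pose([.56,-.03,.45],ori(0))
robot.hold(.3)
f=cam('wrist'); save('w1.png',f['img']); P0=cloud(f); np.savez('w1.npz',P=P0,img=f['img'],T=f['T'],K=f['K'],D=f['D'])
for l in ['jaw_post','knockout_grip','carrier_center','blank1_center','paddle_top']:
    for r in robot.regions_of('wrist',l)[:3]:
        q=P0[r['region']];q=q[~np.isnan(q[:,0])]; print(l,round(r['score'],2),np.round(r['uv']),np.median(q,0).round(4),np.percentile(q,[2,98],axis=0).round(3).tolist())
P=P0.reshape(-1,3)
P=P[(P[:,0]>.4)&(P[:,0]<.66)&(P[:,1]>-.34)&(P[:,1]<.3)]
def c(lab,m): 
    q=P[m]; print(lab,len(q),q.mean(0).round(4) if len(q) else '',(q.min(0).round(3).tolist(),q.max(0).round(3).tolist()) if len(q) else '')
    if len(q)>10: print('   rect',cv2.minAreaRect((q[:,:2]*1000).astype(np.float32)))
z=P[:,2];y=P[:,1]
c('endstop',(z>.106)&(z<.114)&(y<-.2)&(P[:,0]>.5))
c('post',(z>.138)&(z<.15)&(y<.09))
c('grip',(z>.18)&(z<.195)&(y>.13))
c('trigtop',(z>.18)&(y>.07)&(y<.13))
c('headtop',(z>.117)&(z<.125)&(y>.08)&(y<.21))
c('jawtop',(z>.105)&(z<.113)&(y>0)&(y<.08))
c('knob',(z>.105)&(z<.13)&(P[:,0]<.48))
print(robot.sense()['t'])
E
```

```text
jaw_post 0.69 [240. 155.] [0.5792 0.0484 0.0936] [[0.476, -0.264, 0.012], [0.614, 0.238, 0.189]]
jaw_post 0.64 [242. 166.] [0.5707 0.0446 0.0962] [[0.531, 0.03, 0.072], [0.603, 0.218, 0.146]]
jaw_post 0.18 [445. 186.] [ 0.5484 -0.1424  0.0971] [[0.517, -0.159, 0.094], [0.577, -0.126, 0.099]]
knockout_grip 0.56 [489. 260.] [ 0.4759 -0.1955  0.1066] [[0.454, -0.217, 0.051], [0.485, -0.092, 0.122]]
carrier_center 0.79 [412. 181.] [ 0.5512 -0.1138  0.0989] [[0.504, -0.229, 0.07], [0.599, 0.002, 0.101]]
blank1_center 0.89 [414. 291.] [ 0.3919 -0.1422  0.0244] [[0.376, -0.163, 0.004], [0.403, -0.126, 0.027]]
blank1_center 0.87 [475. 358.] [ 0.2873 -0.2318  0.0255] [[0.25, -0.253, 0.0], [0.551, -0.08, 0.329]]
blank1_center 0.68 [246. 165.] [0.5704 0.0447 0.0961] [[0.53, 0.029, 0.015], [0.603, 0.217, 0.146]]
paddle_top 0.74 [ 22. 146.] [0.591  0.2358 0.1152] [[0.571, 0.209, 0.112], [0.601, 0.253, 0.117]]
endstop 1913 [ 0.5436 -0.2582  0.1098] ([0.5, -0.273, 0.106], [0.584, -0.245, 0.112])
   rect ((541.6420288085938, -259.6225891113281), (21.440277099609375, 85.26054382324219), 83.9963226318
[... 451 characters left out ...]
0.193])
   rect ((571.7357788085938, 104.4343490600586), (13.61052131652832, 21.122398376464844), 84.59028625488281)
headtop 2385 [0.5776 0.1292 0.1208] ([0.55, 0.096, 0.117], [0.596, 0.172, 0.125])
   rect ((572.6402587890625, 133.85626220703125), (45.91274642944336, 76.61509704589844), 0.39529770612716675)
jawtop 1031 [0.5688 0.0467 0.1085] ([0.526, 0.037, 0.105], [0.605, 0.058, 0.113])
   rect ((565.6322631835938, 48.16579818725586), (14.421835899353027, 78.90367126464844), 84.33619689941406)
knob 631 [ 0.4684 -0.2063  0.1149] ([0.449, -0.221, 0.105], [0.479, -0.188, 0.124])
   rect ((468.345703125, -208.83810424804688), (38.738914489746094, 21.061201095581055), 48.526580810546875)
3.9333
```

View pics/w1.png

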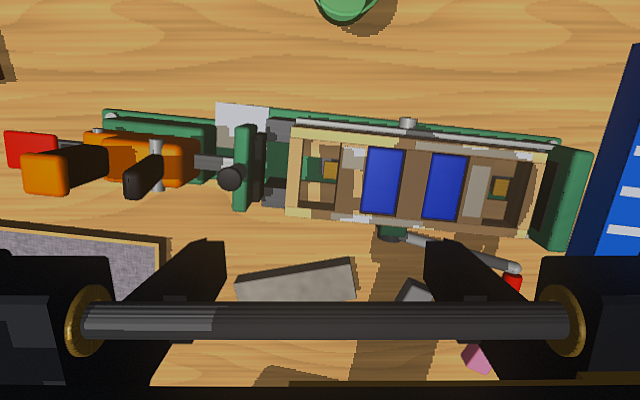

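```bash
cat >> h.py <<'E'
O=np.array([.5515,-.1327,0]); SY=-.087
def S(x,y,z): return O+R.from_euler('z',SY).apply(np.array([x,y,z])/1000)
def toS(p): return R.from_euler('z',-SY).apply(np.array(p)-O)*1000
TIP=np.array([0,0,.166])
def post():
    P=cloud(cam('wrist')).reshape(-1,3); P=P[(P[:,2]>.138)&(P[:,2]<.15)]
    q=toS(P); q=q[(abs(q[:,0])<15)&(q[:,1]<200)&(q[:,1]>105)]
    return q.mean(0).round(1), len(q)
E
python3 - <<'E'
from h import *
qo=ori(np.pi/2+SY)
robot.command_gripper(0.0)
robot.move_pose(S(0,207,260)+TIP,qo)
robot.move_linear(S(0,207,155)+TIP)
f0=np.array(robot.sense()['ft_force'])
for y in (215,225,235,245,250,256):
    r=robot.move_linear(S(0,y,155)+TIP,vel=.06,until_force=18)
    s=robot.sense(); print(y,r,toS(s['tool_pos']).round(1),np.round(np.array(s['ft_force'])-f0,1))
    if r: break
robot.move_linear(S(0,207,155)+TIP)
print(robot.sense()['t'])
f=cam('wrist'); save('w2.png',f['img']); print(post())
E
```

```text
215 False [ -0.  215.5 321.5] [ 0.4 -1.5  0.4]
225 False [1.000e-01 2.252e+02 3.214e+02] [ 0.1 -2.8  3.3]
235 False [1.000e-01 2.349e+02 3.213e+02] [ 1.6 -4.8  4.3]
245 False [2.000e-01 2.444e+02 3.214e+02] [ 1.6 -7.7  6. ]
250 False [3.000e-01 2.490e+02 3.211e+02] [  1.6 -10.3   3.6]
256 False [  0.7 253.2 320.7] [  0.6 -23.4   1.7]
9.475
(array([  0.3, 183.1, 143.8]), 12)
```

View pics/w2.png

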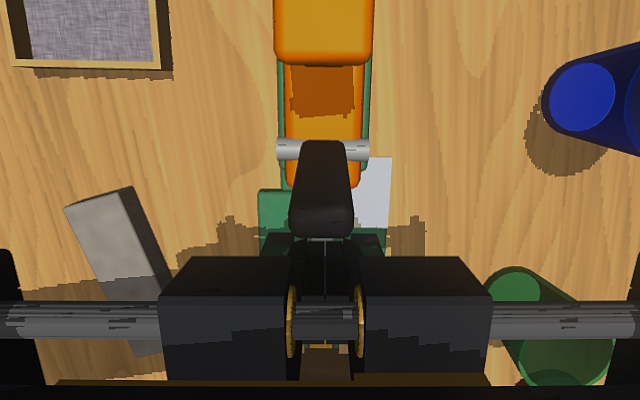

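Wrist view: the trigger (320,180) is standing back at rest in front of the closed fingers, the post is hidden. I keep pumping and track the post with the fixed cameras.

```bash
cat >> h.py <<'E'
def post2(n='side'):
    q=toS(cloud(cam(n)).reshape(-1,3)); q=q[(q[:,2]>138)&(q[:,2]<150)&(abs(q[:,0])<15)&(q[:,1]<200)&(q[:,1]>105)]
    return (q.mean(0).round(1), len(q)) if len(q) else None
E
python3 - <<'E'
from h import *
print(post2(),post2('top'))
for i in range(6):
    f0=np.array(robot.sense()['ft_force'])
    r=robot.move_linear(S(0,240,155)+TIP,vel=.1,until_force=22)
    fa=np.array(robot.sense()['ft_force'])-f0
    if not r: r=robot.move_linear(S(0,254,155)+TIP,vel=.05,until_force=22)
    s=robot.sense(); print(i,r,toS(s['tool_pos'])[1].round(1),fa.round(1),np.round(np.array(s['ft_force'])-f0,1))
    stop=toS(s['tool_pos'])[1]
    robot.move_linear(S(0,207,155)+TIP,vel=.12); robot.hold(.2)
    print(post2(),post2('top'))
    if stop<249: break
print(robot.sense()['t'])
E
```

```text
(array([ -1.2, 170.8, 144.6]), 26) None
0 False 252.8 [-0.  -5.9  3.9] [  1.1 -17.3   0.9]
(array([ -1.3, 160.8, 144.9]), 26) (array([ -5.1, 156.5, 143.7]), 3)
1 False 252.7 [-0.4 -6.2  3. ] [  1.4 -17.5  -0.7]
(array([ -1.5, 151. , 144.2]), 26) (array([ -2.7, 151.4, 144.7]), 26)
2 False 252.8 [-0.7 -7.2  4.4] [  1.8 -16.9   1. ]
(array([ -2.2, 140.8, 144.3]), 26) (array([ -2.5, 145.4, 144.3]), 42)
3 False 252.6 [-0.8 -8.7  3.7] [  0.9 -18.6  -0.6]
(array([ -1.7, 136.2, 143.8]), 25) (array([ -2.7, 139.7, 145. ]), 40)
4 False 252.3 [-1.8 -9.1  5.5] [ -0.2 -21.1   1.5]
(array([ -1.6, 136.7, 143.8]), 25) (array([ -2.7, 139.7, 144.9]), 40)
5 False 252.8 [-0.7 -9.8  4.8] [  1.5 -18.    0.2]
(array([ -1.7, 131.6, 144.2]), 27) (array([ -3. , 134.7, 144.7]), 41)
20.225
```

```bash
python3 - <<'E'
from h import *
for i in range(2):
    f0=np.array(robot.sense()['ft_force'])
    robot.move_linear(S(0,240,155)+TIP,vel=.1,until_force=25)
    robot.move_linear(S(0,255,155)+TIP,vel=.05,until_force=27)
    s=robot.sense(); print(i,toS(s['tool_pos'])[1].round(1),np.round(np.array(s['ft_force'])-f0,1))
    robot.move_linear(S(0,207,155)+TIP,vel=.12); robot.hold(.2)
    p=post2(); print(p,post2('top'))
robot.move_linear(S(0,207,260)+TIP,vel=.25)
robot.move_pose(S(-20,20,450),ori(SY)); robot.hold(.2)
f=cam('wrist'); save('w3.png',f['img']); print(post(),robot.sense()['t'])
P=cloud(f)
for l in ['carrier_center','blank1_center','knockout_grip']:
    for r in robot.regions_of('wrist',l)[:3]:
        q=P[r['region']];q=q[~np.isnan(q[:,0])];q=toS(q); print(l,round(r['score'],2),np.round(r['uv']),np.median(q,0).round(1),np.percentile(q,[2,98],axis=0).round(1).tolist())
E
```

```text
0 251.5 [ -4.2 -15.9   7.7]
(array([ -1.5, 131.6, 144.2]), 25) (array([ -3. , 134.3, 143.9]), 42)
1 252.9 [  0.1 -21.4   3.3]
(array([ -1.6, 131.3, 144.5]), 25) (array([ -2.9, 134.3, 144.2]), 43)
(array([ -2. , 132.8, 144.8]), 477) 25.675
carrier_center 0.68 [346. 154.] [-2.2  2.2 98.9] [[-44.6, -114.3, 70.1], [38.7, 118.8, 100.9]]
carrier_center 0.49 [584. 161.] [ -21.3 -285.1    6.2] [[-170.6, -369.5, 3.4], [143.3, -218.3, 45.8]]
carrier_center 0.26 [213. 162.] [ -8.1 124.8  95. ] [[-31.9, 123.5, 93.4], [27.8, 126.1, 96.7]]
blank1_center 0.97 [379. 155.] [ -1.9 -27.3  96.9] [[-33.6, -44.4, 83.0], [27.1, -11.6, 98.5]]
blank1_center 0.84 [599. 343.] [-263.8 -344.9   26.5] [[-285.5, -365.2, 4.0], [-3.5, -44.8, 359.6]]
knockout_grip 0.65 [399. 225.] [-72.3 -53.2  97.3] [[-91.5, -92.4, 56.3], [-66.3, 29.2, 121.9]]
knockout_grip 0.17 [344. 156.] [-2.3  2.  98.8] [[-44.9, -114.6, 69.7], [38.8, 119.3, 100.9]]
```

View pics/w3.png

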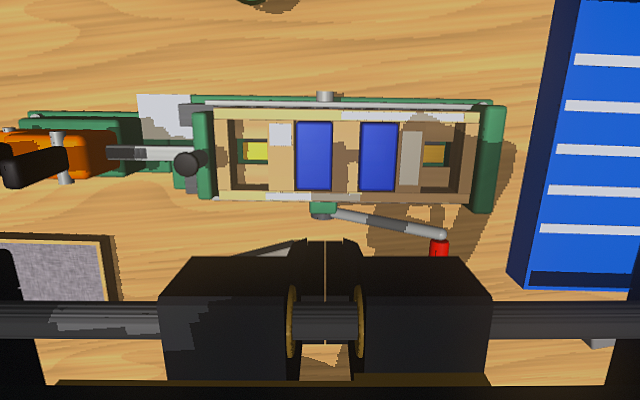

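The carrier sits against the end stop and the jaw has moved 50 mm without further gain (w3: jaw pad at (205,155), carrier end at (480,155), blanks at (313,155), (377,155)). Now the knockout lever.

```bash
sed -i 's/^O=.*;/O=np.array([.5501,-.1321,0]);/' h.py; cat >> h.py <<'E'
def grip_at(a): return np.array([-105,20-130*np.cos(a),45+130*np.sin(a)])
def kn_img(name):
    robot.move_pose(S(-20,20,450),ori(SY)); robot.hold(.2)
    f=cam('wrist'); save(name,f['img']); return f
E
python3 - <<'E'
from h import *
qo=ori(SY); A=np.arcsin(68/130)
g=grip_at(A)
robot.move_pose(S(-105,g[1],200)+TIP,qo)
robot.move_linear(S(-105,g[1],135)+TIP)
f0=np.array(robot.sense()['ft_force'])
r=robot.move_linear(S(-105,g[1],116)+TIP,vel=.05,until_force=4)
print(r,(toS(robot.sense()['tool_pos'])-[0,0,166]).round(1))
for a in list(np.linspace(A-.05,.05,7))+[.03,.01]:
    g=grip_at(a)
    r=robot.move_linear(S(-105,g[1],g[2]+9)+TIP,vel=.07,until_force=30)
    s=robot.sense(); print(round(a,2),r,(toS(s['tool_pos'])-[0,0,166]).round(1),np.round(np.array(s['ft_force'])-f0,1))
    if r: break
g=grip_at(.05); robot.move_linear(S(-105,g[1],200)+TIP,vel=.25)
f=kn_img('w4.png'); P=toS(cloud(f))
for l in ['blank1_center']:
    for r in robot.regions_of('wrist',l)[:3]:
        q=P[r['region']];q=q[~np.isnan(q[:,0])];q=q[abs(q[:,2]-np.median(q[:,2]))<4]; print(l,round(r['score'],2),np.round(r['uv']),q.mean(0).round(1),np.percentile(q,[2,98],axis=0).round(1).tolist())
q=P.reshape(-1,3); q=q[(q[:,2]>110)&(q[:,2]<125)&(abs(q[:,0])<50)&(abs(q[:,1])<75)]
for lo,hi in((-65,0),(0,65)):
    w=q[(q[:,1]>lo)&(q[:,1]<hi)]; print(len(w),w.mean(0).round(1) if len(w) else '', cv2.minAreaRect(w[:,:2].astype(np.float32)) if len(w)>5 else '')
print(post(),robot.sense()['t'])
E
```

```text
True [-104.9  -90.8  120.7]
0.5 False [-105.   -94.2  116.2] [-0.7  0.4  0.4]
0.43 False [-105.   -98.4  107.6] [-0.9  0.4 -0.4]
0.35 False [-105.  -102.    98.6] [-0.7  0.2  0.5]
0.28 False [-105.  -105.    89.4] [-0.4 -0.  -0.8]
0.2 False [-105.  -107.3   79.9] [ 0.3 -0.4 -0. ]
0.13 False [-105.  -108.9   70.2] [-1.2 -0.7  0.1]
0.05 False [-104.9 -109.9   60.9] [-1.1 -1.6  2.2]
0.03 False [-104.7 -110.    60.4] [-8.6  5.3 28.6]
0.01 False [-104.6 -109.9   59.9] [-17.2  10.3  54.9]Traceback (most recent call last):
  File "<stdin>", line 15, in <module>
  File "h.py", line 34, in toS
    def toS(p): return R.from_euler('z',-SY).apply(np.array(p)-O)*1000
                       ~~~~~~~~~~~~~~~~~~~~~~~~~~~^^^^^^^^^^^^^^^
  File "scipy/spatial/transform/_rotation.pyx", line 2580, in scipy.spatial.transform._rotation.Rotation.apply
ValueError: Expected input of shape (3,) or (P, 3), got (400, 640, 3).
```

View pics/w4.png

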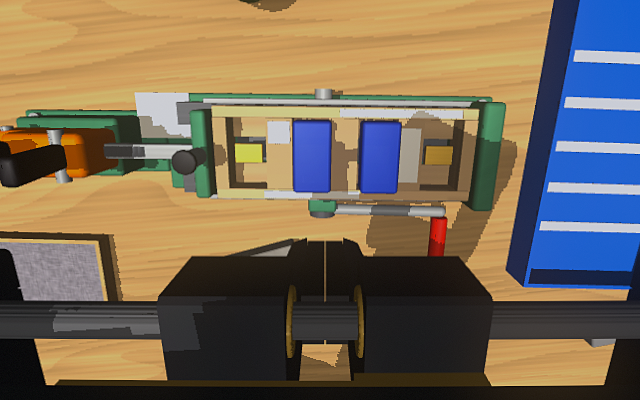

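```bash
sed -i 's/^def toS.*/def toS(p): p=np.asarray(p); return R.from_euler("z",-SY).apply(p.reshape(-1,3)-O).reshape(p.shape)*1000/' h.py
cat > meas.py <<'E'
from h import *
f=cam('wrist'); P=toS(cloud(f))
q=P.reshape(-1,3); q0=q[(abs(q[:,0])<50)&(abs(q[:,1])<130)&(q[:,2]>60)]
q=q0[(q0[:,2]>108)&(q0[:,2]<125)]
for lo,hi in((-65,0),(0,65)):
    w=q[(q[:,1]>lo)&(q[:,1]<hi)]; print('blank',len(w),w.mean(0).round(1) if len(w) else '', cv2.minAreaRect(w[:,:2].astype(np.float32)) if len(w)>5 else '')
w=q0[(q0[:,2]>96)&(q0[:,2]<102)]; print('rim',len(w),w[:,2].mean(),cv2.minAreaRect(w[:,:2].astype(np.float32)))
for l in ['knockout_grip','felt_tray']:
  for r in robot.regions_of('wrist',l)[:2]:
    q=P[r['region']];q=q[~np.isnan(q[:,0])];print(l,round(r['score'],2),np.median(q,0).round(1),np.percentile(q,[2,98],axis=0).round(1).tolist())
print(post(),robot.sense()['t'])
E
python3 meas.py
```

```text
blank 2777 [ -1.4 -28.4 116.7] ((-2.6716766357421875, -29.169809341430664), (34.451175689697266, 64.09024810791016), 89.12008666992188)
blank 2766 [-1.000e-01  3.090e+01  1.167e+02] ((-1.7171058654785156, 31.064414978027344), (33.97154235839844, 64.38778686523438), 89.61832427978516)
rim 13002 99.21557402279534 ((-3.0983314514160156, 1.94622802734375), (94.58706665039062, 250.61065673828125), 0.41372939944267273)
knockout_grip 0.67 [-73.  -76.9  55. ] [[-119.6, -113.2, 46.9], [-64.9, 28.0, 61.1]]
felt_tray 0.76 [-159.   360.2    6. ] [[-209.0, 298.3, 2.5], [-115.8, 423.6, 22.2]]
(array([ -0.6, 132.3, 144.8]), 482) 31.8583
```

Both blanks stand 18 mm over the rim (top 116.7 mm), flat. Now the tray from above, then the first blank.

```bash
cat >> h.py <<'E'
def tray(n='wrist',name=None):
    f=cam(n); P=cloud(f)
    if name: save(name,f['img'])
    m=(P[...,2]>.0175)&(P[...,2]<.027)&(P[...,0]>.3)&(P[...,0]<.54)&(P[...,1]>.13)&(P[...,1]<.47)
    # grow-connect and keep the largest blob
    k=cv2.dilate(m.astype(np.uint8),np.ones((9,9)));nl,lab=cv2.connectedComponents(k)
    b=max(range(1,nl),key=lambda i:(m&(lab==i)).sum()); q=P[m&(lab==b)][:,:2]
    (c,s,a)=cv2.minAreaRect((q*1000).astype(np.float32))
    if s[0]>s[1]: s=s[::-1]; a-=90
    a=(a+90)%180-90
    return np.array(c)/1000,np.radians(a),np.round(s),len(q)
E
python3 - <<'E'
from h import *
print(tray('top')); print(tray('side'))
robot.command_gripper(.05)
robot.move_pose([.40,.29,.42],ori(0)); robot.hold(.2)
print(tray('wrist','w5.png'),robot.sense()['t'])
E
```

```text
(array([0.41530954, 0.29960754]), np.float64(-0.11402444049423312), array([112., 237.]), 367)
(array([0.41572684, 0.29685995]), np.float64(-0.110424113016555), array([113., 247.]), 187)
(array([0.41518106, 0.2981962 ]), np.float64(-0.11389088296556564), array([112., 237.]), 3509) 34.6167
```

View pics/w5.png

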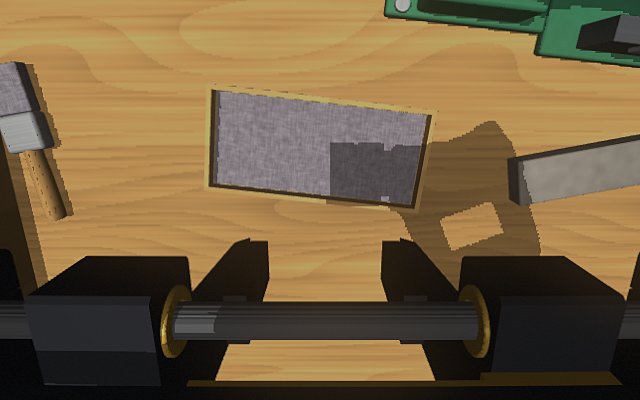

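Tray (w5) at pixels (210–432, 88–208), fit 112×237 mm, agreeing with top camera. Picking the first blank.

```bash
cat > pick.py <<'E'
import sys
from h import *
bx,by,ty,name=float(sys.argv[1]),float(sys.argv[2]),float(sys.argv[3]),sys.argv[4]
q=ori(SY)
robot.command_gripper(.043,35)
robot.move_pose(S(bx,by,220)+TIP,q)
robot.move_linear(S(bx,by,140)+TIP,vel=.2)
r=robot.move_linear(S(bx,by,102)+TIP,vel=.06,until_force=6)
print('down',r,toS(robot.sense()['tool_pos']).round(1))
robot.command_gripper(0.0,35); print('w',robot.sense()['grip_width'])
robot.move_linear(S(bx,by,135)+TIP,vel=.1); print('w',robot.sense()['grip_width'])
robot.move_linear(S(bx,by,215)+TIP,vel=.2)
robot.move_linear(S(bx-100,by+150,215)+TIP,vel=.3)
c,a,s,n=tray('top'); print('tray',c,a,s)
tr=lambda c,a,z: np.r_[c,0]+R.from_euler('z',a).apply([0,ty,z])
robot.move_pose(tr(c,a,.20)+TIP,ori(a)); robot.hold(.1)
print('w',robot.sense()['grip_width'])
c2,a2,s2,n2=tray('wrist',name); print('wristtray',c2,a2,s2,n2)
if abs(s2[0]-112)<4 and abs(s2[1]-236)<5: c,a=c2,a2
robot.move_linear(tr(c,a,.05)+TIP,vel=.15)
r=robot.move_linear(tr(c,a,.012)+TIP,vel=.04,until_force=3)
print('touch',r,robot.sense()['tool_pos'][2]-.166,robot.sense()['grip_width'])
robot.command_gripper(.044)
robot.move_linear(tr(c,a,.10)+TIP,vel=.1)
print(robot.sense()['t'])
E
python3 pick.py -2 -28.8 -.03 w6.png
```

```text
down False [ -1.9 -28.9 268.2]
w 0.03390384302492427
w 0.03348831409593727
tray [0.41526553 0.2993515 ] -0.11273946526826989 [112. 237.]
w 0.03356007129909537
wristtray [0.41556207 0.29831876] -0.1141548022295925 [112. 237.] 4115
touch True 0.01628513687027966 0.03344175836139274
44.6417
```

```bash
python3 pick.py -1.4 31 .03 w7.png && python3 - <<'E'
from h import *
robot.move_pose([.36,.29,.40],ori(0)); robot.hold(.2)
c,a,s,n=tray('wrist','w8.png'); print(c,a,s)
P=cloud(cam('wrist')).reshape(-1,3); P=P[~np.isnan(P[:,0])]
q=R.from_euler('z',-a).apply(P-np.r_[c,0])*1000
q=q[(abs(q[:,0])<50)&(abs(q[:,1])<112)&(q[:,2]>20)]
for sgn in(-1,1):
    w=q[q[:,1]*sgn>0]; print(len(w),w.mean(0).round(1),w[:,2].std(),cv2.minAreaRect(w[:,:2].astype(np.float32)))
E
```

```text
down False [ -1.3  31.  268.2]
w 0.033856805001210244
w 0.033352873547609775
tray [0.41739755 0.31783032] -0.1135364162244761 [112. 201.]
w 0.03347857993611487
wristtray [0.41534991 0.29785168] -0.11869735610094065 [112. 238.] 4122
touch True 0.01628556436584111 0.0331740731775463
54.425
[0.41519119 0.29840646] -0.11378915021192462 [113. 237.]
41267 [-25.1 -41.5 296.8] 68.30970130443444 ((-9.923563003540039, -46.273345947265625), (92.49713134765625, 80.17279052734375), 89.94121551513672)
33884 [-30.8  26.8 292.1] 75.3582064166138 ((-4.357170104980469, 55.98170852661133), (112.11285400390625, 91.3254623413086), 89.84159851074219)
```

View pics/w8.png

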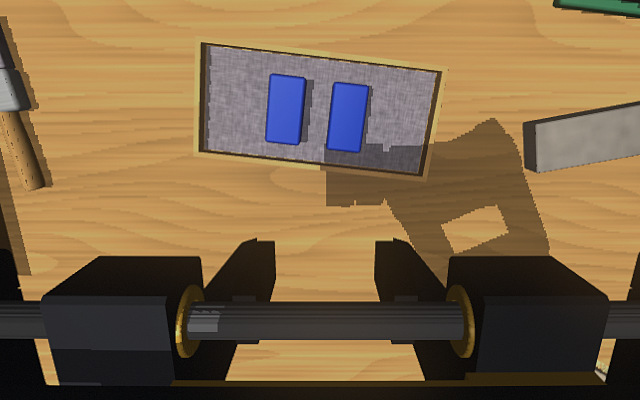

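Both blanks lie flat, parallel in the tray at (286,109) and (348,117). Now lift the lever.

```bash
cat > lift.py <<'E'
from h import *
q=ori(SY); A=np.arcsin(68/130); a0=np.arcsin(6/130); G=np.array([0,0,robot.grip_depth])
def gp(a,dz=0): g=grip_at(a); return S(-108,g[1],g[2]+dz)+G
robot.command_gripper(.05,55)
robot.move_pose(gp(a0,130),q)
robot.move_linear(gp(a0,30),vel=.2); print('d',robot.move_linear(gp(a0,0),vel=.1,until_force=8))
robot.command_gripper(0,55); print('w',robot.sense()['grip_width'])
f0=np.array(robot.sense()['ft_force'])
for a in list(np.linspace(a0+.08,A,6))+[A+.015]:
    r=robot.move_linear(gp(a),vel=.07,until_force=35)
    s=robot.sense(); print(round(a,2),r,(toS(s['tool_pos'])-[0,0,147]).round(1),np.round(np.array(s['ft_force'])-f0,1),round(s['grip_width'],4))
    if r: break
robot.command_gripper(.05); robot.move_linear(gp(A,110),vel=.2)
kn_img('w9.png')
E
python3 lift.py; python3 meas.py
```

```text
d False
w 0.01598343649306072
0.13 False [-107.9 -107.2   61.4] [ 1.2 -1.  -8.5] 0.0157
0.21 False [-107.9 -105.3   72.1] [ 1.7 -0.7 -9.8] 0.0161
0.3 False [-107.9 -102.3   82.6] [  2.9  -1.1 -11. ] 0.0159
0.38 False [-107.9  -98.5   92.8] [  4.7   0.6 -15.2] 0.0158
0.47 False [-107.9  -93.6  102.5] [  8.1   2.6 -17.3] 0.0152
0.55 True [-107.9  -89.1  109.6] [ -2.7 -19.8 -13.1] 0.0149
blank 0  
blank 0  
rim 13487 99.20615932896361 ((-3.9774017333984375, 1.493804931640625), (94.70758056640625, 250.7806396484375), 0.739058256149292)
knockout_grip 0.86 [-72.1 -62.  100.5] [[-108.2, -94.9, 0.5], [-64.8, 28.1, 122.2]]
felt_tray 0.58 [-132.7  357.3    6.3] [[-173.3, 287.7, 0.7], [-117.6, 427.2, 22.9]]
felt_tray 0.52 [  1.2 134.1 104.3] [[-37.4, 124.0, 64.5], [37.0, 226.8, 145.5]]
(array([ -0.5, 132.3, 144.7]), 477) 63.6
```

View pics/w9.png

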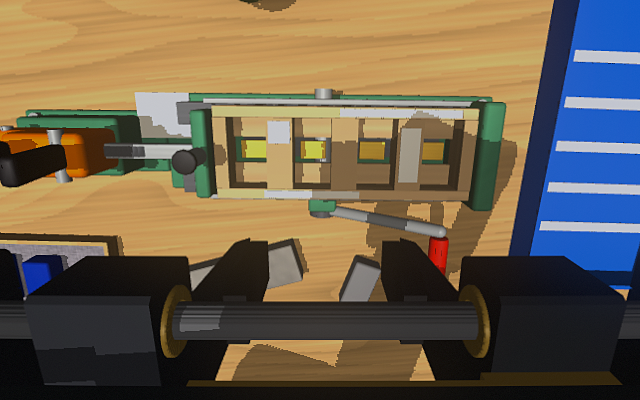

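```bash
python3 - <<'E'
from h import *
def red(P,img,lab):
    i=img.astype(int); m=(i[...,0]>130)&(i[...,1]<60)&(i[...,2]<60)
    q=toS(P[m]); q=q[(q[:,0]<-60)&(q[:,0]>-150)&(q[:,1]<-60)&(q[:,1]>-140)&(q[:,2]>30)]
    t=q[q[:,0]<-78]
    if len(t): print(lab,len(q),np.median(q,0).round(1),'top',np.percentile(t[:,2],[50,90,98]).round(1),'y of top',np.median(t[t[:,2]>np.percentile(t[:,2],80)][:,1]).round(1))
for n in('top0','side0','w1'):
    d=np.load(n+'.npz'); red(d['P'],d['img'],n)
for n in('top','side'):
    f=cam(n); red(cloud(f),f['img'],n)
robot.move_pose(S(-130,-60,430),ori(SY)); robot.hold(.2)
f=cam('wrist'); red(cloud(f),f['img'],'wrist'); f=cam('top'); red(cloud(f),f['img'],'top')
E
```

```text
top0 37 [-104.1  -82.8  120. ] top [120.  121.6 122.8] y of top -81.4
side0 72 [-104.9  -91.7  119.4] top [119.4 122.8 123.8] y of top -89.6
w1 155 [-83.3 -86.7 121.1] top [121.1 122.4 123.1] y of top -87.1
side 48 [-96.1 -91.5 119.7] top [119.7 122.  124.1] y of top -90.7
wrist 948 [-103.4  -87.3  121. ] top [121.  122.2 122.8] y of top -87.5
```

Lever height matches the start (top of grip 122.2 mm vs 122.4). Now the release paddle.

```bash
python3 - <<'E'
from h import *
q=ori(np.pi/2+SY)
robot.command_gripper(0,40)
robot.move_pose(S(0,373,260)+TIP,q)
robot.move_linear(S(0,373,130)+TIP,vel=.2)
f0=np.array(robot.sense()['ft_force'])
for z in (108,104,100,97,94):
    r=robot.move_linear(S(0,373,z)+TIP,vel=.05,until_force=20)
    s=robot.sense(); print(z,r,(toS(s['tool_pos'])-[0,0,166]).round(1),np.round(np.array(s['ft_force'])-f0,1))
    if r or abs(np.array(s['ft_force'])-f0)[2]>15: break
robot.move_linear(S(0,373,260)+TIP,vel=.25)
robot.move_pose(S(-40,230,450),ori(SY)); robot.hold(.2)
f=cam('wrist'); P=toS(cloud(f)); i=f['img'].astype(int); m=(i[...,0]>110)&(i[...,1]<60)&(i[...,2]<60)
p=P[m]; p=p[(abs(p[:,0])<30)&(p[:,1]>320)&(p[:,1]<420)]; print(len(p),p.mean(0),np.percentile(p,[2,98],axis=0).round(1))
print(post(),robot.sense()['t'])
E
```

```text
108 True [  0.  373.2 114.1] [-0.1  0.2  0.6]
1716 [  2.99384732 368.13720057 106.1140793 ] [[-13.  347.7 101.5]
 [ 18.3 389.9 110.5]]
(array([ -0.9, 139.4, 145.1]), 543) 70.5167
```

```bash
cat > press.py <<'E'
from h import *
q=ori(np.pi/2+SY)
robot.command_gripper(0,40)
robot.move_pose(S(0,373,200)+TIP,q)
robot.move_linear(S(0,373,110)+TIP,vel=.2)
f0=np.array(robot.sense()['ft_force'])
for z in (106,103,100.5,99,98,97,96,95):
    r=robot.move_linear(S(0,373,z)+TIP,vel=.03,until_force=25)
    s=robot.sense(); print(z,r,(toS(s['tool_pos'])-[0,0,166]).round(1),np.round(np.array(s['ft_force'])-f0,1))
    if abs(np.array(s['ft_force'])-f0)[2]>15: break
robot.move_linear(S(0,373,260)+TIP,vel=.25)
robot.move_pose(S(-40,230,450),ori(SY)); robot.hold(.2)
f=cam('wrist'); save('w10.png',f['img']); P=toS(cloud(f)); i=f['img'].astype(int); m=(i[...,0]>110)&(i[...,1]<60)&(i[...,2]<60)
p=P[m]; p=p[(abs(p[:,0])<30)&(p[:,1]>320)&(p[:,1]<420)]; print(len(p),p.mean(0),np.percentile(p,[2,98],axis=0).round(1))
c=np.polyfit(p[:,1],p[:,2],1); print('slope',c)
print(post(),robot.sense()['t'])
E
python3 press.py
```

```text
106 False [  0.  372.9 106.3] [-1.3  0.5 -0.5]
103 False [1.000e-01 3.730e+02 1.032e+02] [0.6 0.2 0.4]
100.5 False [1.000e-01 3.731e+02 1.020e+02] [-4.2 -0.4  9.5]
99 False [1.000e-01 3.731e+02 1.018e+02] [-6.8 -1.5 17.9]
1525 [  3.03592184 369.30349839 100.11866112] [[-12.9 349.5  92.7]
 [ 18.7 390.8 106.7]]
slope [ -0.30179144 211.57129723]
(array([ -0.9, 139.5, 145.1]), 542) 75.8917
```

View pics/w10.png

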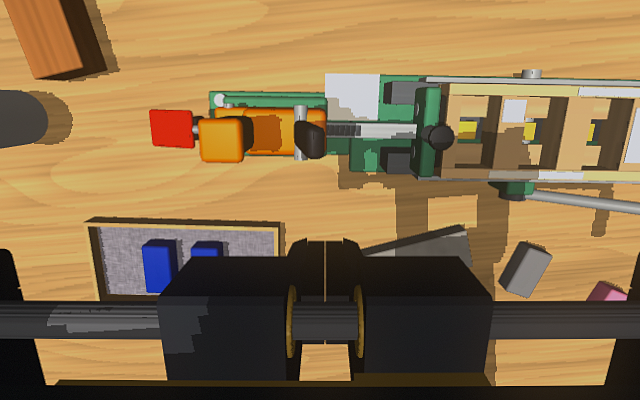

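```bash
python3 - <<'E'
from h import *
q=ori(np.pi/2+SY); X=-1
robot.move_pose(S(X,112,220)+TIP,q)
robot.move_linear(S(X,112,118)+TIP,vel=.15)
f0=np.array(robot.sense()['ft_force'])
for y in (130,145,158,162,164,165,166,167,168):
    r=robot.move_linear(S(X,y,118)+TIP,vel=.06,until_force=25)
    s=robot.sense(); F=np.array(s['ft_force'])-f0; print(y,r,(toS(s['tool_pos'])-[0,0,166]).round(1),F.round(1))
    if abs(F[1])>14: break
y=toS(s['tool_pos'])[1]
robot.move_linear(S(X,y-8,118)+TIP,vel=.1)
robot.move_linear(S(X,y-8,220)+TIP,vel=.25)
kn_img('w11.png'); print(post())
E
python3 meas.py
```

```text
130 False [ -1.1 130.5 118.3] [ 0.7  0.7 -0.4]
145 False [ -1.1 145.1 117.9] [0.9 0.8 0.4]
158 False [ -1.1 158.1 117.9] [1.7 0.7 0.2]
162 False [ -1.  161.9 118. ] [ 0.8 -1.7 -0.7]
164 False [ -1.  163.9 118. ] [ 0.7 -2.9 -0.6]
165 False [ -1. 165. 118.] [ 0.4 -3.4 -0.9]
166 False [ -1.  166.1 118. ] [ 1.4 -4.  -2.2]
167 False [ -0.9 166.5 118. ] [ 0.4 -7.8 -1.3]
168 False [ -0.9 166.9 118. ] [ -1.5 -11.9  -0.9]
(array([-1.000e-01,  1.826e+02,  1.447e+02]), 538)
blank 0  
blank 0  
rim 13208 99.20990225071212 ((0.995574951171875, 0.3620452880859375), (244.51527404785156, 95.13018798828125), 88.39053344726562)
knockout_grip 0.88 [-71.2 -56.6  97.1] [[-102.6, -96.0, 1.0], [-64.8, 28.8, 121.9]]
felt_tray 0.75 [-148.6  336.8    6.2] [[-208.4, 288.0, 1.7], [-118.0, 424.2, 22.5]]
(array([-1.000e-01,  1.826e+02,  1.447e+02]), 536) 83.5167
```

View pics/w11.png

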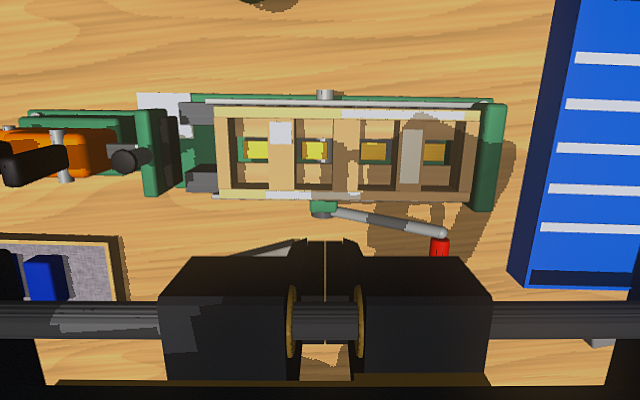

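Jaw is home (post at 182.6 mm). Empty carrier: middle web at (345,152). Measure the web and wash tray, then pinch and carry.

```bash
cat > wt.py <<'E'
from h import *
def washtray(n,zlo=.035,zhi=.055):
    P=cloud(cam(n)); m=(P[...,2]>zlo)&(P[...,2]<zhi)&(P[...,0]>.32)&(P[...,0]<.71)&(P[...,1]>-.58)&(P[...,1]<-.31)
    k=cv2.dilate(m.astype(np.uint8),np.ones((7,7)));nl,lab=cv2.connectedComponents(k)
    b=max(range(1,nl),key=lambda i:(m&(lab==i)).sum()); q=P[m&(lab==b)][:,:2]
    c,s,a=cv2.minAreaRect((q*1000).astype(np.float32))
    if s[0]<s[1]: s=s[::-1];a-=90
    a=(a+90)%180-90
    return np.array(c)/1000,np.radians(a),np.round(s),len(q)
E
python3 - <<'E'
from wt import *
print(washtray('top'),washtray('side'))
q=toS(cloud(cam('wrist'))).reshape(-1,3)
w=q[(abs(q[:,0])<25)&(abs(q[:,1])<25)&(q[:,2]>97)&(q[:,2]<102)]; print('web',w.mean(0).round(1),np.percentile(w,[1,99],axis=0).round(1),len(w))
r=q[(abs(q[:,0])<60)&(abs(q[:,1])<80)&(q[:,2]>97)&(q[:,2]<102)]; print('rimx',np.percentile(r[:,0],[.5,99.5]).round(1),cv2.minAreaRect(r[:,:2].astype(np.float32)))
for y0 in(-30,30):
    w=q[(abs(q[:,0])<6)&(abs(q[:,1]-y0)<8)]; print('rod',y0,np.percentile(w[:,2],[5,50,95]).round(1))
E
```

```text
(array([ 0.51639948, -0.43913544]), np.float64(-0.11791025884076774), array([330., 173.]), 798) (array([ 0.51604688, -0.43884833]), np.float64(-0.1200802024969643), array([333., 174.]), 1013)
web [ 0.4  1.8 99. ] [[-24.4  -9.9  97.3]
 [ 24.6  13.7 100.6]] 1393
rimx [-44.5  40.5] ((-2.287372589111328, -0.09717559814453125), (160.77572631835938, 85.4878921508789), 89.22759246826172)
rod -30 [ 64.1 366.  383.6]
rod 30 [364.1 372.3 383.4]
```

```bash
python3 - <<'E'
from wt import *
x,y=-1.5,1.8
robot.command_gripper(.037,60)
robot.move_pose(S(x,y,200)+TIP,ori(SY))
robot.move_linear(S(x,y,105)+TIP,vel=.15)
r=robot.move_linear(S(x,y,76)+TIP,vel=.05,until_force=8); print('down',r,toS(robot.sense()['tool_pos']).round(1))
robot.command_gripper(0,60); print('w',robot.sense()['grip_width'])
f0=np.array(robot.sense()['ft_force'])
robot.move_linear(S(x,y,100)+TIP,vel=.06); s=robot.sense(); print('lift',s['grip_width'],(np.array(s['ft_force'])-f0).round(1))
robot.move_linear(S(x,y,215)+TIP,vel=.15)
c=np.array([.5163,-.439]);a=-.119
W=lambda z:np.r_[c,z]+TIP
robot.move_pose(W(.215),ori(a+np.pi/2)); robot.hold(.2); s=robot.sense(); print('w',s['grip_width'],s['t'],s['tool_pos'])
f=cam('wrist');save('w12.png',f['img']); f=cam('side');save('s12.png',f['img'])
E
```

```text
down False [ -1.4   1.8 242.1]
w 0.023362547388045905
lift 0.02345589279818984 [-0.2  0.8 -4.5]
w 0.022972969131056023 90.0583 [ 0.51652746 -0.43860505  0.38110029]
```

View pics/s12.png

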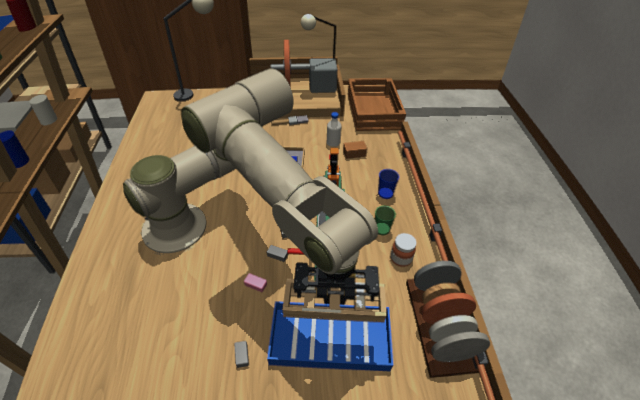

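The carrier hangs level at (335,300), long axis along the tray. Lower, release, and check everything.

```bash
python3 - <<'E'
from wt import *
c=np.array([.5163,-.439])
W=lambda z:np.r_[c,z]+TIP
robot.move_linear(W(.06),vel=.15)
r=robot.move_linear(W(.010),vel=.04,until_force=4); print('touch',r,robot.sense()['tool_pos'][2]-.166,robot.sense()['grip_width'])
robot.command_gripper(.035)
robot.move_linear(W(.12),vel=.1); robot.move_linear(W(.27),vel=.25)
robot.move_pose([.3,-.1,.45],ori(0)); robot.hold(.3)
f=cam('side');save('s13.png',f['img'][80:380,200:520]); P=cloud(f).reshape(-1,3)
q=R.from_euler('z',.119).apply(P-np.r_[c,0])*1000
for n in('top','side'):
    f=cam(n);P=cloud(f).reshape(-1,3);q=R.from_euler('z',.119).apply(P-np.r_[c,0])*1000
    w=q[(abs(q[:,0])<145)&(abs(q[:,1])<70)&(q[:,2]>30)&(q[:,2]<60)]
    print(n,len(w),np.percentile(w[:,2],[5,50,95]).round(1),cv2.minAreaRect(w[:,:2].astype(np.float32)))
    try: print(tray(n))
    except Exception as e: print(e)
    i=f['img'].astype(int); m=(i[...,0]>110)&(i[...,1]<60)&(i[...,2]<60)
    p=toS(cloud(f)[m]); g=p[(p[:,0]<-78)&(p[:,0]>-150)&(p[:,1]<-60)&(p[:,1]>-140)]
    if len(g): print('grip',np.percentile(g[:,2],[50,90,98]).round(1))
    p=p[(abs(p[:,0])<30)&(p[:,1]>340)&(p[:,1]<420)]
    if len(p)>5: print('paddle',p.mean(0).round(1),'slope',np.polyfit(p[:,1],p[:,2],1)[0])
    qs=toS(cloud(f)).reshape(-1,3);qs=qs[(qs[:,2]>138)&(qs[:,2]<150)&(abs(qs[:,0])<15)&(qs[:,1]<200)&(qs[:,1]>105)]; print('post',qs.mean(0).round(1))
f=cam('top'); save('t13.png',cv2.resize(f['img'][110:330,130:560],None,fx=1.85,fy=1.85,interpolation=cv2.INTER_CUBIC))
print(robot.sense()['t'])
E
```

```text
touch True 0.016308525792689432 0.02352267697863313
top 1309 [33.5 38.4 42.2] ((0.8335037231445312, -0.8006248474121094), (87.39784240722656, 240.21090698242188), 89.64334106445312)
(array([0.41187189, 0.28946695]), np.float64(-0.11296956238645273), array([112., 237.]), 430)
grip [118.9 121.3 123.4]
post [ -0.5 184.6 144.4]
side 1549 [32.8 37.8 41.5] ((0.6202926635742188, -1.7208137512207031), (89.83032989501953, 240.99630737304688), 89.16732788085938)
(array([0.41233798, 0.28728168]), np.float64(-0.11458463642953129), array([113., 243.]), 258)
grip [119.3 122.3 123.6]
post [  0.4 180.9 143.8]
96.75
```

View pics/t13.png

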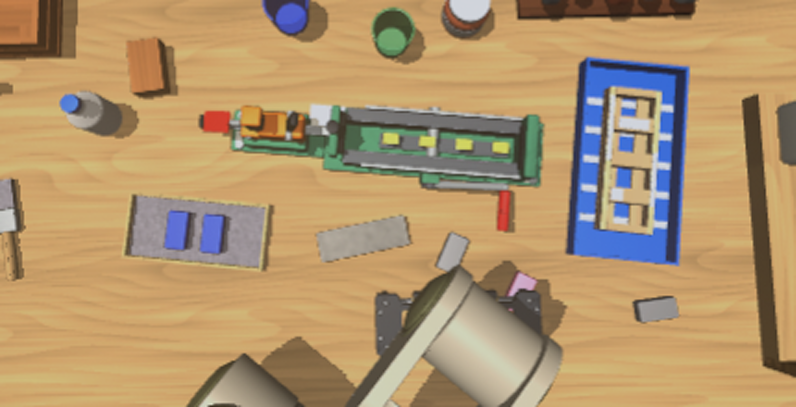

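```bash
python3 -c "
from station import robot
robot.hold(.3); print(robot.hand_in(), robot.sense()['t'])"
```

```text
the job is handed in; nothing more can be done
the job is handed in; nothing more can be done
```

I did the whole sequence in the order you asked and handed the job in at about 97 s. The hand-in gave no verdict.

**What I did**
- **Clamp:** I pumped the trigger until the jaw stopped gaining, about 50 mm out, with the carrier at the end stop. I took it as tight from that. The trigger itself still reached about full travel on the last squeezes, rather than clearly stopping short. From the nominal sizes that presses the pad in about 6 mm, but I could not measure the pad.
- **Blanks:** Only two were there, in the middle pockets. The knockout raised both about 18 mm above the rim, and I laid both in the felt-lined tray.
- **Resetting:** I lifted the lever, pressed the release paddle, slid the jaw home and put the carrier in the wash tray.

**Last checks**
- **Felt tray:** Both blanks lie flat and parallel. The tray itself was knocked about 10 mm aside late in the run, and the blanks stayed in place.
- **Lever:** The grip is back at its starting height, to within about 1 mm.
- **Jaw:** The post is at 181 mm by one camera and 185 mm by the other, against 182 mm for home. The wrist camera had read 182.6 mm just after I slid it.
- **Carrier:** It lies flat and is within about 2 mm of the tray's centre.
- **Other things on the bench:** None looked moved in the last picture. The arm covered part of the pink block.

**Checks that disagreed**
- **Release paddle:** I needed two presses, because the first stopped early at first contact. After the second it measured about 0.29 rad, against 0.32 nominal. It had hit its stop and the jaw slid freely. The last camera check got no reading on it.
- **Lever force:** At the bottom of the stroke I pressed the fingertips down with about 55 N, more than I meant to. That is well under the 120 N wrist limit.

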